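# Lock a filter housing's ring with a pin spanner

### The arm

A 7-joint arm with a two-finger parallel gripper is mounted at the origin on a cart in front of the work surface, level with it; the furniture and walls round the work are solid. World frame = base frame: x ahead of the robot, y to its left, z up, the work surface at z = 0. Lengths are in m, angles in rad, forces in N, time in s.
With the tool pointing down it reaches from about 0.35 to 0.9 m from the base axis. Payload 19.9 kg.
Tool frame: the origin (TCP) lies at the very end of the fingers, on their centre line; the grasp point (between the pads) lies 19 mm behind it; z points along the fingers, y is the line along which they close (so a half turn about z gives the same grasp; the last joint's range is limited). The gripper opens to 85 mm and grips with 20 to 120 N. Pads are 22 mm wide; open, the fingers measure 114 mm over their backs; the gripper's body (76 mm by 85 mm) begins 54 mm behind the grasp point. The pads swing forward as they close: fully open they stand 13 mm farther back than shut.
Start: joints at [-1.206, 0.417, -0.01, 1.614, 0.005, 1.111, -0.053], TCP at [0.247, 0.574, 0.231] pointing down, gripper open.
Joint ranges: [-2.81, 2.81], [-0.39, 2.02], [-1.27, 1.25], [0.06, 2.57], [-1.19, 4.33], [0.19, 2], [-2.82, 2.82]. Speed limits (rad/s): [1.89, 1.89, 2.39, 2.39, 3.01, 3.01, 3.01].

### API

Orientations are given as a rotation vector (axis times angle).
In Python, from cell import r gives the robot as it stands.
- The arm moves only by the shell command python3 drive.py 'ROWS' [FORCE]. ROWS is rows parted by semicolons, their numbers by spaces, 1 to 8 of them, each of 5 numbers: the opening from 0.0 (shut) to 1.0 (fully open), then dx, dy, dz in m, then a turn about the tool's z in rad; each row shifts and turns the commanded pose from where the row before left it, along the tool's axes as they then stand; what a row does not reach is not made up. A row lasts 1/12 s, in which the tool goes at most 0.0417 m and 0.125 rad, less where a joint would pass 70% of its speed; a pose out of reach is approached as far as the arm can. The fingers move at their own pace and stop on an object; FORCE is the grip in N (left out, the last holds). Time passes only in rows, so rows that do not move let the fingers close. It prints the time, the measured TCP pose, the force, the opening and the grip force at its end.
- r.get_state(): the state, without advancing time (a new reading comes with each control period).
- r.capture(name): name is "scene" or "top" or "wrist"; returns the picture (420x560x3 uint8, red, green, blue); there is no depth.
- r.camera_model(name): a dict with "K" (3x3 intrinsics, pixels), "origin" and "attitude" of the camera in the world; the wrist camera has in their place "T_tool_cam" (4x4, takes a point from camera to tool coordinates, whose origin is the TCP and whose axes are the flange's). Camera axes: x right, y down, z forward; pixel columns grow to the right and rows downward; lengths in m; the calibration is good to about 2 mm. A picture is of the moment at which its call begins: read the wrist's pose just before it. camera_model takes no time and is no camera call.
- r.close_job(): hands the job in; it is judged then, once.
The state is a dict: "time": time; "joint_positions": joint angles; "qvel": joint speeds; "joint_torque": joint torques, N m; "ee_pos": TCP position; "ee_rot": TCP orientation; "wrist_force": force on the tool from outside, world axes, zero at the start; "ft_torque": the same for the moment, N m; "opening": opening from 0.0 (shut) to 1.0 (fully open); "finger_force": force on a finger pad.
Only numpy, scipy, OpenCV 4.12 (cv2) and the standard library are available. Lean on these libraries where they do the work, as an engineer would, in place of code of your own. Each camera call takes 0.05 s, during which the arm holds its last target. There are 200 camera calls.

### The job

The filter housing has been closed but its lock ring is still loose. Take the two-pin spanner, set both of its pins fully into two opposite holes of the ring, and only then turn the ring clockwise with it until the ring is hard home against its stop; turn it with the spanner alone, keeping the gripper off the housing and the ring. Then lift the spanner out and lay it back down on the bench clear of the housing without dropping it, and leave the other things as they lie.

Things in the scene. Friction and masses are not known exactly. Their poses are not given: they have to be found in the camera images.
- filter_housing: cast aluminium filter housing, bolted down: square foot 124 mm, round rim 112 mm across with its top 66 mm above the bench, two ports along its +y and -y to 77 mm from the axis, 18 to 50 mm high. Origin on the vertical axis at bench height, z up. On the rim lie the lock ring and three claws (tops 76 mm high, 44 to 56 mm from the axis); in the middle a low cover, vent screw 80 mm high
- lock_ring (a joint): turn of the flat steel lock ring about the housing's vertical axis, rad: grows clockwise seen from above; 0 = free, 1.0 = hard stop = home, where each of the ring's three lugs is wholly under a claw and against the claw's end wall. Starts between 0 and 0.3, takes about 0.5 N m to turn, stays where it is left
- ring_face (a point): point on the housing's axis in the plane of the lock ring's top face, 76 mm above the bench; turns with the ring (x axis towards ring_hole_0, z up). The ring's hub is 84 mm across outside, 44 mm inside, 10 mm thick
- ring_hole_0 (a point): centre of the mouth of a round hole in the ring's top face. Four such holes of 8.4 mm, 10 mm deep, with a 1 mm countersink, lie 32 mm from the axis, 90 degrees apart: this one on +x of ring_face, the next following counter-clockwise seen from above. 0 and 2 face each other (64 mm apart), and so do 1 and 3
- ring_hole_1 (a point): as ring_hole_0, 90 degrees on (+y of ring_face)
- ring_hole_2 (a point): as ring_hole_0, straight across the axis from it
- ring_hole_3 (a point): as ring_hole_0, straight across the axis from ring_hole_1
- pin_spanner: dark steel face spanner, 0.2 to 0.4 kg, lying level on the bench, pins down: half-ring head of 39 mm outer radius with a pin under each end; handle along -x from the middle of the half-ring, its end turned down to the bench 157 mm from the origin. Origin midway between the pin tips, at tip height; x away from the handle, z up; pins at y = +32 and -32 mm. Balance point near x = -70 mm
- spanner_grip (a point): middle of the straight handle's section, 78 mm from the spanner's origin along -x, 22 mm above the pin tips; axes as the spanner's. The handle is straight from x = -40 to -130 mm, 17 mm wide, 12 mm thick (16 to 28 mm above the tips). With the pins fully in, it passes 7 mm above the ring and claws
- pin_a (a point): tip of the spanner's pin at y = +32 mm: 6 mm thick, 3 mm conical point, 9 mm long up to a boss of 15 mm diameter that comes to stand on the ring's face when the pin is fully in
- pin_b (a point): tip of the like pin at y = -32 mm
- filling_knife: filling knife (flat scraper) with a black handle, 187 mm long, 64 mm wide, 17 mm thick, lying at the left near the bench's front edge; bystander, origin under its middle
- screwdriver: red screwdriver, 225 mm, lying at the left, beside the tool case; bystander, origin under its middle
- seal_box: small cardboard box, 46 x 85 x 40 mm, back left; bystander, origin under its middle
- tape_roll: roll of black adhesive tape, 62 mm across, 19 mm high, lying in front of the big carton; bystander, origin under its middle. (The carton is solid: its near wall stands at x = 0.685 m between y = -0.07 and 0.19 m, 0.2 m high, flaps up to 0.33 m; keep gripper and wrist clear of it when swinging across)

How it is judged:
By the outcome, as a careful person would: the job done as asked, in the order asked, and still so for the second after the job is handed in, with the robot touching nothing.
It also fails if it takes over 58 s, if anything falls off the work surface, if the arm or the gripper's body presses on something with over 40 N, if the wrist force passes 120 N, or if a joint passes its speed limit or range.

## Working session

There is one attempt and no reset: what is moved stays moved. The work goes in short steps, Python scripts to look and compute and a shell command to move; the robot and the scene stay as the last step left them, time stands still between calls to the robot, and variables do not carry over. Pictures are saved under pics/ and viewed, at most 12 in all, crops included, and the job is handed in when it is done.

```bash
ls; mkdir -p pics; python3 - <<'E'
from cell import r
import cv2,numpy as np
s=r.get_state();print(s['time'],s['ee_pos'],s['ee_rot'],s['opening'])
for n in("scene","top"):
    im=r.capture(n);cv2.imwrite(f'pics/{n}0.png',im[:,:,::-1])
for n in("scene","top","wrist"):print(n,r.camera_model(n))
E
```

```text
cell.py
drive.py
pics
0.0 [0.24715773 0.57365806 0.23066749] [-6.34579584e-01 -3.07666584e+00  1.96135754e-03] 1.005283912591349
scene {'K': array([[505.88629686,   0.        , 284.08996947],
       [  0.        , 505.88629686, 202.87535145],
       [  0.        ,   0.        ,   1.        ]]), 'origin': array([-0.25179705, -0.79996824,  0.73587629]), 'attitude': array([-1.97392138,  0.82860032, -0.45355743])}
top {'K': array([[452.47551663,   0.        , 271.54521441],
       [  0.        , 452.47551663, 216.95608555],
       [  0.        ,   0.        ,   1.        ]]), 'origin': array([0.32993324, 0.01511561, 1.12962937]), 'attitude': array([-2.16030499,  2.10148813, -0.19995565])}
wrist {'K': array([[372.35808937,   0.        , 280.06085399],
       [  0.        , 372.35808937, 211.26092746],
       [  0.        ,   0.        ,   1.        ]]), 'T_tool_cam': array([[-2.62695204e-04, -9.48503700e-01, -3.16765941e-01,
         8.26251804e-02],
       [ 9.99999962e-01, -2.76819804e-04, -4.12247187e-07,
         1.01521947e-03],
       [-8.72960677e-05, -3.16765929e-01,  9.48503737e-01,
        -1.43535856e-01],
       [ 0.00000000e+00,  0.00000000e+00,  0.00000000e+00,
         1.00000000e+00]])}
```

View pics/top0.png

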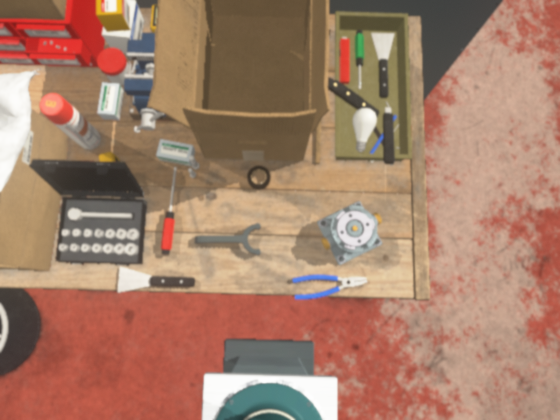

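View pics/scene0.png

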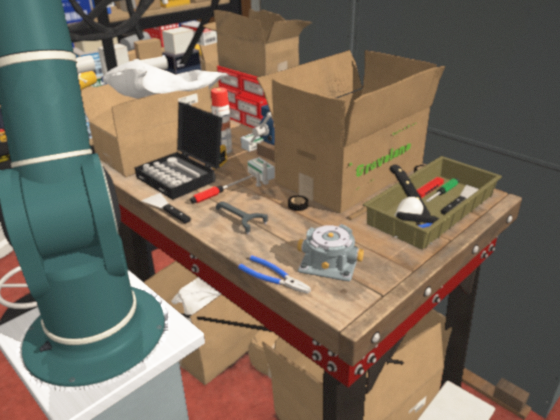

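The top view shows the spanner with its handle end at about (197,240) and pins near (259,228) and (259,253). The housing is centred near (354,230). Next I'll project these points and enlarge both areas.

```bash
cat > h.py <<'E'
from cell import r
import numpy as np, cv2
from scipy.spatial.transform import Rotation as R
def cam(n,s=None):
    m=r.camera_model(n)
    if n!='wrist': return m['K'],R.from_rotvec(m['attitude']).as_matrix(),np.array(m['origin'])
    s=s or r.get_state(); Rt=R.from_rotvec(s['ee_rot']).as_matrix(); T=m['T_tool_cam']
    return m['K'],Rt@T[:3,:3],Rt@T[:3,3]+s['ee_pos']
def ray(c,uv,z):
    K,A,o=c; d=A@np.linalg.solve(K,np.array([uv[0],uv[1],1.])); return o+d*(z-o[2])/d[2]
def proj(c,p):
    K,A,o=c; q=K@(A.T@(np.array(p)-o)); return q[:2]/q[2]
E
python3 - <<'E'
from h import *
c=cam('top');
for n,uv,z in[('hend',(196,240),.02),('pinA',(259,228),.02),('pinB',(259,253),.02),('house',(354,230),.076)]:print(n,ray(c,uv,z).round(4))
im=cv2.imread('pics/top0.png')
a=cv2.resize(im[215:265,185:275],None,fx=8,fy=8,interpolation=cv2.INTER_CUBIC);b=cv2.resize(im[195:265,310:400],None,fx=8,fy=8,interpolation=cv2.INTER_CUBIC)
cv2.imwrite('pics/c1.png',cv2.resize(np.vstack([a,b]),(450,600)))
E
```

```text
hend [0.4681 0.1937 0.02  ]
pinA [0.5024 0.0394 0.02  ]
pinB [0.4403 0.0375 0.02  ]
house [ 0.4953 -0.1859  0.076 ]
```

View pics/c1.png

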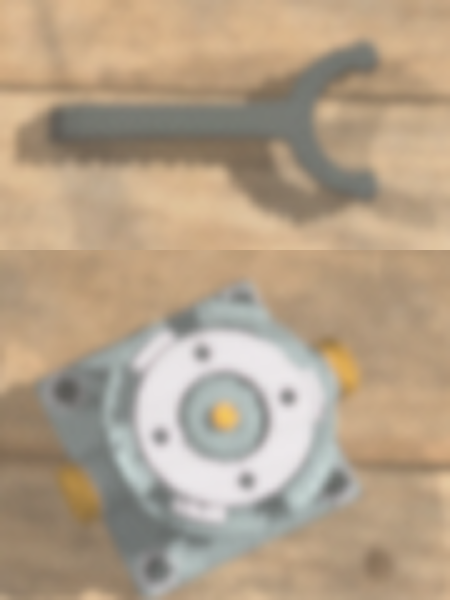

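```bash
R1='1 -.0276 -.0237 0 0'; python3 drive.py '1 -.0276 -.0237 0 0;1 -.0276 -.0237 0 0;1 -.0276 -.0237 0 0;1 -.0276 -.0237 0 0;1 -.0276 -.0237 0 0;1 -.0276 -.0237 0 0;1 -.0276 -.0237 0 0' 40
python3 drive.py '1 -.0276 -.0237 0 0;1 -.0276 -.0237 0 0;1 -.0276 -.0237 0 0;1 -.0276 -.0237 0 0;1 -.0276 -.0237 0 0;1 -.0276 -.0237 0 0;1 -.0276 -.0237 0 0'
python3 drive.py '1 0 0 0 .1164;1 0 0 0 .1164;1 0 0 0 .1164;1 0 0 0 .1164;1 0 0 0 .1164;1 0 0 0 .1164;1 0 0 0 .1164;1 0 0 0 .1164'
python3 drive.py '1 0 0 0 .1164;1 0 0 0 .1164;1 0 0 0 0;1 0 0 0 0'
python3 - <<'E'
from h import *
s=r.get_state();print(s['time'],s['ee_pos'],R.from_rotvec(s['ee_rot']).as_matrix().round(4),s['wrist_force'],s['joint_positions'])
im=r.capture('wrist')[:,:,::-1];cv2.imwrite('pics/w1.png',im)
# holes from the top view
t=cv2.imread('pics/top0.png');c=cam('top')
g=cv2.cvtColor(cv2.resize(t[195:265,310:400],None,fx=8,fy=8,interpolation=cv2.INTER_CUBIC),cv2.COLOR_BGR2GRAY)
for u,v in[(350.6,215.6),(367.6,224.4),(342,232.2),(359.2,241.2)]:
    x,y=int((u-310)*8),int((v-195)*8);p=g[y-20:y+20,x-20:x+20].astype(float);w=np.clip(np.median(p)+0-p,0,None)
    yy,xx=np.mgrid[-20:20,-20:20];cu=310+(x+(w*xx).sum()/w.sum())/8-.44;cv=195+(y+(w*yy).sum()/w.sum())/8-.44
    print(cu,cv,ray(c,(cu,cv),.076).round(4))
E
```

```text
time: 0.68
ee_pos: [0.3594, 0.3434, 0.2311]
ee_rot: [-0.634, -3.077, 0.0]
wrist_force: [1.3, 1.4, -0.3]
opening: 1.001
finger_force: 0.0
time: 1.27
ee_pos: [0.4712, 0.1146, 0.2313]
ee_rot: [-0.634, -3.077, 0.0]
wrist_force: [2.0, -0.4, 0.3]
opening: 1.002
finger_force: 0.0
time: 1.93
ee_pos: [0.4707, 0.1163, 0.2311]
ee_rot: [-1.955, -2.459, 0.001]
wrist_force: [-0.1, -0.6, 0.1]
opening: 0.998
finger_force: 0.0
time: 2.27
ee_pos: [0.4707, 0.1164, 0.2312]
ee_rot: [-2.217, -2.226, 0.001]
wrist_force: [0.3, -0.8, -0.1]
opening: 1.001
finger_force: 0.0
2.2667 [0.47073136 0.11643058 0.23116437] [[-3.9e-03  1.0e+00 -3.0e-04]
 [ 1.0e+00  3.9e-03 -3.0e-04]
 [-3.0e-04 -3.0e-04 -1.0e+00]] [ 0.3043522  -0.83745014 -0.13904301] [-0.67962941  0.17252423  0.41753512  1.96430189 -0.08151656  1.02115351
 -0.22101414]
349.9479868392895 215.10075941579285 [ 0.5308 -0.1765  0.076 ]
367.0829041408068 223.91833858611326 [ 0.5107 -0.217   0.076 ]
341.60320979803635 231.8178152820878 [ 0.4901 -0.1566  0.076 ]
358.8495837571196 240.69321933482507 [ 0.4702 -0.1971  0.076 ]
```

View pics/w1.png

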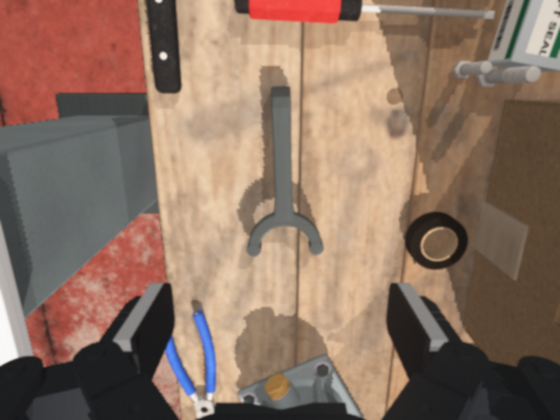

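The wrist view shows the spanner pointing straight down the image: handle at u≈283 for v from 88 to 215, and head ends near (254,248) and (316,246). The top-view holes check out: each pair is 64 mm apart, both centred on (0.5005,-0.1868), with handle directions at 18.8° + 90°k. Now I'll measure the spanner more closely.

```bash
python3 - <<'E'
from h import *
s=r.get_state()
for n,f,(x0,x1,y0,y1) in[('wrist','w1',(235,330,80,265)),('top','top0',(188,268,218,262))]:
    im=cv2.imread(f'pics/{f}.png');c=cam(n,s)
    h=cv2.cvtColor(im,cv2.COLOR_BGR2HSV);b=im.astype(int)
    m=((b[:,:,2]-b[:,:,0]<12)&(h[:,:,2]<150)).astype(np.uint8);k=np.zeros_like(m);k[y0:y1,x0:x1]=m[y0:y1,x0:x1]
    nn,l,st,_=cv2.connectedComponentsWithStats(k);i=1+st[1:,4].argmax();k=(l==i)
    v,u=np.nonzero(k);P=np.array([ray(c,q,.028)[:2] for q in zip(u,v)])
    print(n,st[i],'min',P.min(0),'max',P.max(0))
    y=P[:,1]
    for a in np.arange(.03,.21,.01):
        q=P[abs(y-a)<.004]
        if len(q):print(round(a,3),q[:,0].min().round(4),q[:,0].max().round(4),q[:,0].mean().round(4))
E
```

```text
wrist [ 248   87   74  169 3309] min [0.43774998 0.03623962] max [0.51202174 0.19922429]
0.04 0.4377 0.512 0.468
0.05 0.4389 0.5118 0.4737
0.06 0.4411 0.5084 0.4737
0.07 0.4453 0.5041 0.4757
0.08 0.4544 0.4959 0.4747
0.09 0.4662 0.4819 0.4734
0.1 0.4662 0.4808 0.4732
0.11 0.4652 0.4797 0.4722
0.12 0.4652 0.4795 0.4723
0.13 0.4643 0.4785 0.4717
0.14 0.4643 0.4784 0.4713
0.15 0.4634 0.4782 0.4712
0.16 0.4634 0.4781 0.4707
0.17 0.4625 0.478 0.4704
0.18 0.4625 0.4779 0.4702
0.19 0.4617 0.4778 0.4697
0.2 0.4626 0.4767 0.4697
top [196 225  64  29 388] min [0.43926448 0.03739881] max [0.50859728 0.19257017]
0.04 0.4394 0.5086 0.4588
0.05 0.4393 0.5085 0.4712
0.06 0.4438 0.5057 0.477
0.07 0.451 0.5004 0.4761
0.08 0.4654 0.4852 0.4749
0.09 0.4675 0.4799 0.4737
0.1 0.4672 0.4797 0.4727
0.11 0.4669 0.4769 0.4719
0.12 0.4666 0.4766 0.4712
0.13 0.4663 0.4764 0.4709
0.14 0.466 0.4761 0.4711
0.15 0.4658 0.4758 0.471
0.16 0.4655 0.4755 0.4709
0.17 0.4652 0.4752 0.4702
0.18 0.4649 0.4749 0.4699
0.19 0.4647 0.4747 0.4686
```

```bash
python3 drive.py '.45 .0036 .0015 .035 -.033;.45 0 0 .035 0;.45 0 0 .035 0;.45 0 0 .035 0;.45 0 0 .035 0;.45 0 0 .025 0;.45 0 0 .008 0;.45 0 0 0 0' 60
python3 drive.py '.45 0 0 .006 0;.45 0 0 .006 0;.45 0 0 .004 0;.45 0 0 0 0'
```

```text
time: 2.98
ee_pos: [0.4714, 0.1194, 0.0219]
ee_rot: [-2.181, -2.259, 0.005]
wrist_force: [-0.8, -0.5, 0.1]
opening: 0.448
finger_force: 0.0
time: 3.32
ee_pos: [0.4725, 0.1201, 0.0074]
ee_rot: [2.184, 2.258, 0.001]
wrist_force: [-1.0, 0.2, -0.5]
opening: 0.45
finger_force: 0.0
```

```bash
python3 drive.py '0 0 0 0 0;0 0 0 0 0;0 0 0 0 0;0 0 0 0 0;0 0 0 0 0;0 0 0 0 0' 80;python3 drive.py '0 0 0 -.02 0;0 0 0 -.035 0;0 0 0 -.035 0;0 0 0 -.03 0;0 0 0 0 0;0 0 0 0 0' 
```

```text
time: 3.82
ee_pos: [0.4726, 0.1201, 0.0079]
ee_rot: [2.184, 2.258, 0.001]
wrist_force: [-2.9, -0.3, 8.0]
opening: 0.185
finger_force: 77.9
time: 4.32
ee_pos: [0.4729, 0.1205, 0.1286]
ee_rot: [2.183, 2.258, 0.005]
wrist_force: [0.2, -0.1, -4.7]
opening: 0.178
finger_force: 79.4
```

```bash
python3 drive.py '0 -.0334 -.0007 0 0;0 -.0334 -.0008 0 0;0 -.0334 -.0007 0 0;0 -.0334 -.0008 0 0;0 -.0334 -.0007 0 0;0 -.0333 -.0008 0 0;0 -.0333 -.0007 0 0;0 0 0 0 -.098' ;python3 drive.py '0 0 0 0 -.098;0 0 0 .02 -.098;0 0 0 .008 0;0 0 0 0 0;0 0 0 0 0'
python3 - <<'E'
from h import *
s=r.get_state();x=R.from_rotvec(s['ee_rot']).as_matrix();print(s['ee_pos'],x.round(4),np.degrees(np.arctan2(x[1,0],x[0,0])),s['joint_positions'])
a=r.capture('top')[:,:,::-1];b=r.capture('scene')[:,:,::-1];cv2.imwrite('pics/t2.png',a);cv2.imwrite('pics/s2.png',b)
A=cv2.resize(a[190:270,300:400],(800,640));print(A.shape)
B=b[205:285,285:385]
cv2.imwrite('pics/c2.png',np.hstack([cv2.resize(a[195:265,315:395],(400,350),interpolation=2),cv2.resize(b[210:280,290:370],(400,350),interpolation=2)]))
E
```

```text
time: 4.98
ee_pos: [0.4734, -0.1198, 0.1261]
ee_rot: [2.081, 2.353, -0.005]
wrist_force: [-1.4, 0.1, -2.6]
opening: 0.178
finger_force: 79.3
time: 5.4
ee_pos: [0.4741, -0.1137, 0.0985]
ee_rot: [-1.834, -2.549, 0.002]
wrist_force: [-0.1, -0.7, -3.7]
opening: 0.179
finger_force: 79.2
[ 0.474114   -0.11369858  0.09851997] [[-3.178e-01  9.482e-01 -2.400e-03]
 [ 9.482e-01  3.178e-01 -1.000e-04]
 [ 6.000e-04 -2.300e-03 -1.000e+00]] 108.52734818792827 [-0.16741838  0.3829887   0.40315158  2.07040842 -0.22050172  0.73081638
  0.69839123]
(640, 800, 3)
```

View pics/c2.png

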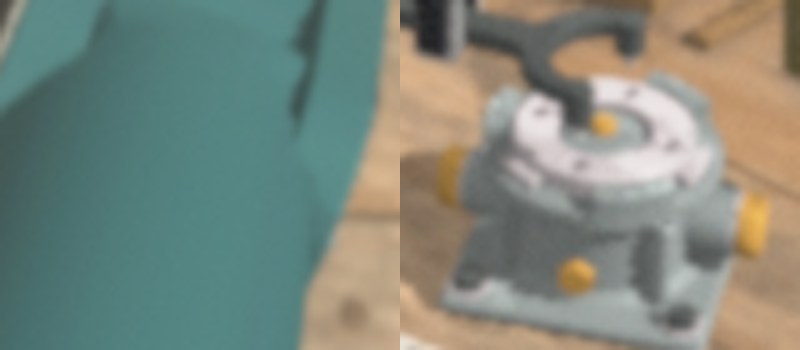

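The arm hides the ring in the top view. The scene view shows the ring's holes near crop (582,163), (675,152), (632,93) and (540,113), with the near pin tip around (577,120). Now I'll compare the predicted projections with what is observed.

```bash
python3 - <<'E'
from h import *
s=r.get_state();c=cam('scene');w=cam('wrist',s)
im=r.capture('wrist')[:,:,::-1]
b=cv2.imread('pics/s2.png')
H=[(.5308,-.1765),(.4901,-.1566),(.4702,-.1971),(.5107,-.217)]
x=R.from_rotvec(s['ee_rot']).as_matrix();t=np.array(s['ee_pos'])
o=t-.078*x[:,0];o[2]=t[2]-.0079
up=cv2.resize(b[210:280,290:370],(560,490),interpolation=2)
for p in H:
    q=proj(c,(*p,.076));print('hole',q.round(1),proj(w,(*p,.076)).round(1));cv2.drawMarker(up,tuple(int(v) for v in (q-[290,210])*7+3),(0,255,0),0,16,1)
for k in(1,-1):
    p=o+k*.032*x[:,1];q=proj(c,p);print('pin',p.round(4),q.round(1),proj(w,p).round(1));cv2.drawMarker(up,tuple(int(v) for v in (q-[290,210])*7+3),(0,0,255),0,16,1)
cv2.imwrite('pics/w2.png',im)
cv2.imwrite('pics/c3.png',np.hstack([up,cv2.resize(im[:,:],(240,180)).repeat(1,0) if 0 else np.vstack([cv2.resize(im,(240,180)),np.zeros((310,240,3),np.uint8)])]))
E
```

```text
hole [334.9 227.3] [339.1 387.8]
hole [317.1 231. ] [281.8 340.3]
hole [324.6 241.5] [225.2 388.1]
hole [342.9 237.6] [282.1 431.1]
pin [ 0.5301 -0.1774  0.0916] [335.3 222. ] [341.7 411.6]
pin [ 0.4695 -0.1978  0.0916] [324.8 236. ] [219.3 411.7]
```

View pics/c3.png

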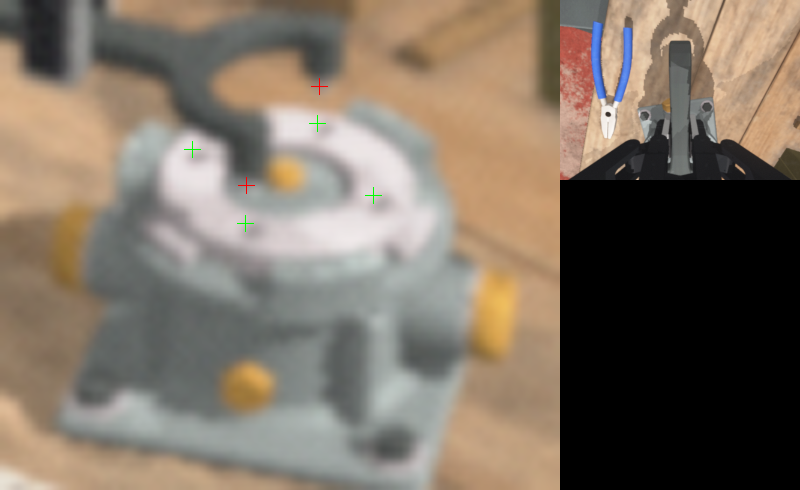

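```bash
python3 - <<'E'
from h import *
b=cv2.imread('pics/s2.png')
up=cv2.resize(b[213:248,308:352],None,fx=16,fy=16,interpolation=cv2.INTER_CUBIC)
up=cv2.convertScaleAbs(up,alpha=1.4)
for k in range(0,44,4):cv2.putText(up,str(308+k),(k*16,10),0,.35,(0,0,255));cv2.line(up,(k*16+8,12),(k*16+8,20),(0,0,255))
for k in range(1,35,4):cv2.putText(up,str(213+k),(0,k*16+12),0,.35,(0,0,255))
cv2.imwrite('pics/c4.png',up)
E
```

```text
(no output)
```

View pics/c4.png

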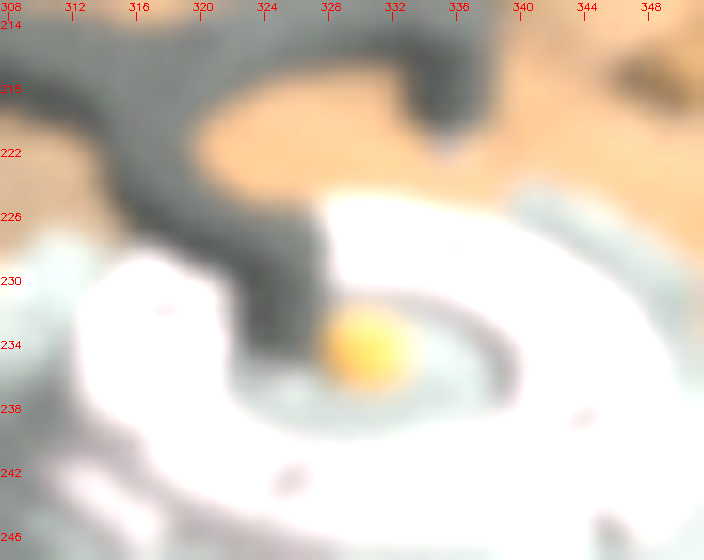

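The pins sit where the arm's pose predicts: (325.6,236.6) against 324.8,236, and (335.3,222.2) against 335.3,222. The holes appear about 1 px right and lower than predicted. So I'll shift about 2 mm away from the handle and 1 mm sideways, then lower under force watch.

```bash
python3 drive.py '0 -.002 .001 .006 0;0 0 0 .006 0;0 0 0 0 0;0 0 0 0 0';python3 drive.py '0 0 0 .002 0;0 0 0 .002 0;0 0 0 0 0'; python3 drive.py '0 0 0 .002 0;0 0 0 0 0'
```

```text
time: 5.88
ee_pos: [0.4762, -0.1152, 0.0869]
ee_rot: [-1.83, -2.553, 0.001]
wrist_force: [0.1, -0.2, -4.1]
opening: 0.176
finger_force: 79.3
time: 6.13
ee_pos: [0.4763, -0.1152, 0.083]
ee_rot: [-1.83, -2.553, 0.0]
wrist_force: [-0.7, -0.2, -3.4]
opening: 0.176
finger_force: 79.3
time: 6.3
ee_pos: [0.4764, -0.1152, 0.0811]
ee_rot: [-1.83, -2.553, 0.0]
wrist_force: [-0.5, -0.1, -2.6]
opening: 0.178
finger_force: 79.4
```

```bash
python3 drive.py '0 0 0 .002 0;0 0 0 .002 0;0 0 0 0 0'; python3 drive.py '0 0 0 .002 0;0 0 0 0 0;0 0 0 0 0'
```

```text
time: 6.55
ee_pos: [0.4763, -0.115, 0.0769]
ee_rot: [-1.829, -2.553, 0.0]
wrist_force: [-0.3, 3.4, -2.4]
opening: 0.175
finger_force: 79.4
time: 6.8
ee_pos: [0.4764, -0.1149, 0.0753]
ee_rot: [-1.83, -2.553, -0.0]
wrist_force: [-0.9, 5.1, -2.1]
opening: 0.177
finger_force: 79.6
```

```bash
python3 drive.py '0 .001 0 .001 0;0 0 0 .001 0;0 0 0 0 0;0 0 0 0 0'
```

```text
time: 7.13
ee_pos: [0.4764, -0.1145, 0.0735]
ee_rot: [1.83, 2.553, 0.0]
wrist_force: [-0.7, 2.3, 4.0]
opening: 0.178
finger_force: 80.3
```

```bash
python3 drive.py '0 -.0002 .0062 0 .08;0 -.0002 .0062 0 .08;0 -.0002 .0062 0 .08;0 0 0 0 0'; python3 - <<'E'
from h import *
def f():
    s=r.get_state();x=R.from_rotvec(s['ee_rot']).as_matrix();t=np.array(s['ee_pos']);d=t[:2]-[.5005,-.1868]
    print(t.round(4),'tool',np.degrees(np.arctan2(x[1,0],x[0,0])).round(2),'az',np.degrees(np.arctan2(d[1],d[0])).round(2),'r',np.hypot(*d).round(4),'F_tool',(x.T@s['wrist_force']).round(1),'M',(x.T@s['ft_torque']).round(2))
f()
E
```

```text
time: 7.47
ee_pos: [0.4951, -0.1096, 0.0734]
ee_rot: [-2.127, -2.312, -0.0]
wrist_force: [-1.3, 6.0, 4.9]
opening: 0.182
finger_force: 80.5
[ 0.4951 -0.1096  0.0734] tool 94.76 az 94.02 r 0.0774 F_tool [ 6.1 -0.8 -4.9] M [0.26 0.94 0.1 ]
```

```bash
cat > f.py <<'E'
from h import *
s=r.get_state();x=R.from_rotvec(s['ee_rot']).as_matrix();t=np.array(s['ee_pos']);d=t[:2]-[.5005,-.1868]
print(t.round(4),'tool',np.degrees(np.arctan2(x[1,0],x[0,0])).round(2),'az',np.degrees(np.arctan2(d[1],d[0])).round(2),'r',np.hypot(*d).round(4),'F_tool',(x.T@s['wrist_force']).round(1),'M',(x.T@s['ft_torque']).round(2))
E
python3 drive.py '0 .0008 .0062 0 .08;0 -.0002 .0062 0 .08;0 -.0002 .0062 0 .08';python3 f.py; python3 - <<'E'
from h import *
b=r.capture('scene')[:,:,::-1];cv2.imwrite('pics/s3.png',b)
cv2.imwrite('pics/c5.png',cv2.resize(b[205:270,285:375],None,fx=8,fy=8,interpolation=cv2.INTER_CUBIC))
E
```

```text
time: 7.72
ee_pos: [0.513, -0.1102, 0.0735]
ee_rot: [2.387, 2.041, -0.0]
wrist_force: [-1.6, -2.4, 1.9]
opening: 0.182
finger_force: 80.3
[ 0.513  -0.1102  0.0735] tool 81.08 az 80.69 r 0.0776 F_tool [-2.6 -1.2 -1.9] M [ 0.34 -0.92 -0.43]
```

View pics/c5.png

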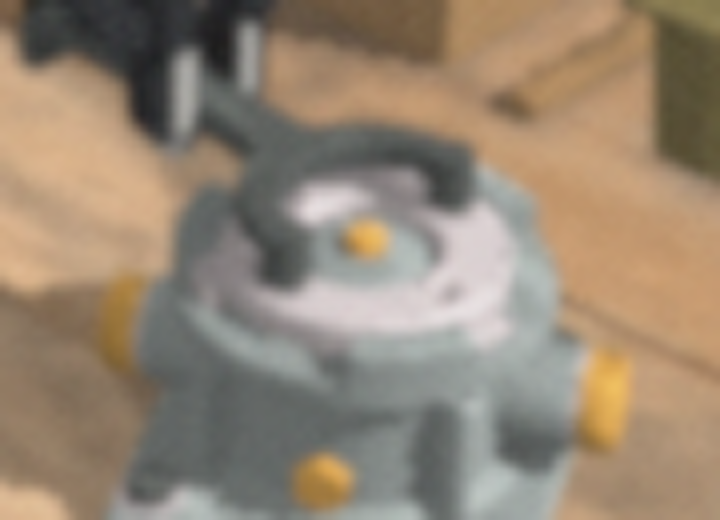

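Both bosses stand on the ring face at (285,280) and (455,200), and the free hole at (452,290) has moved clockwise with the spanner. Continuing the turn.

```bash
python3 drive.py '0 -.0002 .0062 .0005 .08;0 -.0002 .0062 0 .08;0 0 0 0 0';python3 f.py; python3 drive.py '0 -.0002 .0062 0 .08;0 0 0 0 0';python3 f.py;python3 drive.py '0 -.0001 .0039 0 .05;0 0 0 0 0';python3 f.py
```

```text
time: 8.02
ee_pos: [0.5257, -0.1133, 0.073]
ee_rot: [2.541, 1.845, 0.0]
wrist_force: [1.4, 0.1, 4.4]
opening: 0.177
finger_force: 80.5
[ 0.5257 -0.1133  0.073 ] tool 71.96 az 71.1 r 0.0777 F_tool [ 0.5  1.4 -4.4] M [-0.28 -0.59 -0.18]
time: 8.18
ee_pos: [0.5312, -0.1154, 0.0731]
ee_rot: [2.611, 1.744, 0.0]
wrist_force: [2.4, -1.5, 5.0]
opening: 0.176
finger_force: 80.5
[ 0.5312 -0.1154  0.0731] tool 67.49 az 66.73 r 0.0778 F_tool [-0.5  2.8 -5. ] M [-0.46 -0.59 -0.26]
time: 8.35
ee_pos: [0.5344, -0.1167, 0.073]
ee_rot: [2.652, 1.682, 0.0]
wrist_force: [0.9, -1.4, 4.2]
opening: 0.177
finger_force: 80.5
[ 0.5344 -0.1167  0.073 ] tool 64.77 az 64.16 r 0.0778 F_tool [-0.9  1.4 -4.2] M [-0.47 -0.75 -0.37]
```

```bash
for i in 1; do python3 drive.py '0 -.0001 .0039 0 .05;0 0 0 0 0' >/dev/null;python3 f.py;done; python3 drive.py '0 -.0001 .0031 0 .04;0 0 0 0 0'>/dev/null;python3 f.py;python3 drive.py '0 -.0001 .0031 0 .04;0 0 0 0 0'>/dev/null;python3 f.py
```

```text
[ 0.5379 -0.1185  0.0731] tool 61.91 az 61.29 r 0.0779 F_tool [-0.4  2.8 -4.4] M [-0.55 -0.76 -0.39]
[ 0.5405 -0.12    0.073 ] tool 59.65 az 59.1 r 0.0778 F_tool [-1.   2.6 -4.2] M [-0.55 -0.7  -0.41]
[ 0.5432 -0.1216  0.0731] tool 57.36 az 56.78 r 0.0779 F_tool [ 0.   2.8 -5.3] M [-0.52 -0.6  -0.48]
```

```bash
python3 drive.py '0 -.0001 .0031 0 .04;0 0 0 0 0'>/dev/null;python3 f.py; python3 drive.py '0 -.0001 .0023 0 .03;0 0 0 0 0'>/dev/null;python3 f.py;python3 drive.py '0 -.0001 .0023 0 .03;0 0 0 0 0'>/dev/null;python3 f.py
```

```text
[ 0.545  -0.1227  0.0727] tool 55.12 az 55.25 r 0.078 F_tool [ 0.1 -2.3 -6.2] M [ 0.44 -0.62 -1.06]
[ 0.5459 -0.1232  0.0722] tool 53.51 az 54.48 r 0.0781 F_tool [ 0.8 -7.7 -5.3] M [ 1.55 -0.42 -1.61]
[ 0.5467 -0.1237  0.0717] tool 51.84 az 53.77 r 0.0782 F_tool [  1.6 -15.6  -5.2] M [ 2.97 -0.33 -2.02]
```

```bash
python3 drive.py '0 0 .002 0 0;0 0 0 0 0;0 0 0 0 0'>/dev/null;python3 f.py; python3 drive.py '0 0 .002 0 0;0 0 0 0 0;0 0 0 0 0'>/dev/null;python3 f.py
python3 - <<'E'
from h import *
b=r.capture('scene')[:,:,::-1];cv2.imwrite('pics/s4.png',b)
cv2.imwrite('pics/c6.png',cv2.resize(b[205:270,285:375],None,fx=8,fy=8,interpolation=cv2.INTER_CUBIC))
E
```

```text
[ 0.5466 -0.1242  0.071 ] tool 51.89 az 53.65 r 0.0778 F_tool [ -0.8 -23.7  -4.9] M [ 5.03 -0.68 -0.95]
[ 0.5469 -0.1244  0.0705] tool 51.91 az 53.36 r 0.0778 F_tool [ -0.3 -34.   -6.4] M [ 6.92 -0.63 -0.84]
```

View pics/c6.png

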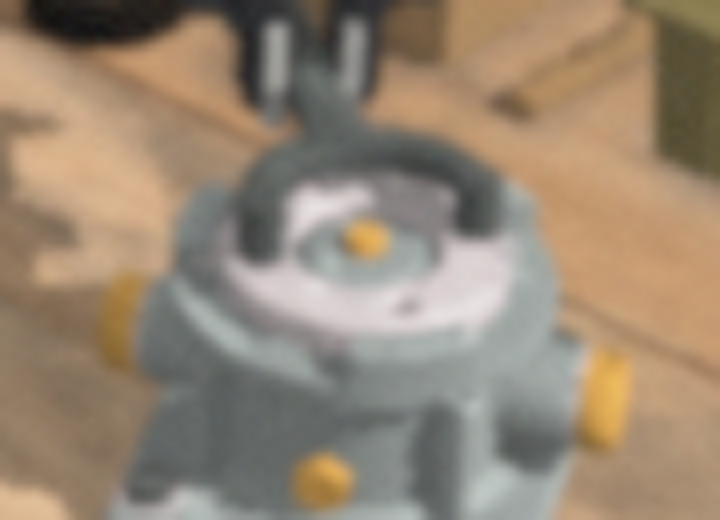

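The ring's lugs have all gone under the claws, the bosses still sit on the face at (262,240) and (480,215), and 34 N moved nothing, so the ring is home. Next I'll relieve the load without turning it back.

```bash
python3 drive.py '0 0 -.003 0 -.02;0 0 -.003 0 0;0 0 0 0 0;0 0 0 0 0'>/dev/null;python3 f.py; python3 drive.py '0 0 -.001 0 -.01;0 0 0 0 0;0 0 0 0 0'>/dev/null;python3 f.py
```

```text
[ 0.5452 -0.1234  0.072 ] tool 52.98 az 54.78 r 0.0776 F_tool [ -1.2 -10.4  -2.2] M [ 2.19 -0.67 -0.86]
[ 0.5449 -0.1233  0.0722] tool 53.53 az 55.06 r 0.0775 F_tool [-1.8 -8.1 -3.2] M [ 1.52 -0.63 -0.74]
```

```bash
python3 drive.py '0 0.0003 -.0012 0 -.01;0 0 0 0 0;0 0 0 0 0'>/dev/null;python3 f.py; python3 drive.py '0 0 0 -.002 0;0 0 0 -.002 0;0 0 0 0 0'>/dev/null;python3 f.py
```

```text
[ 0.5445 -0.123   0.0724] tool 54.01 az 55.39 r 0.0776 F_tool [-3.2 -4.2 -2.5] M [ 1.   -1.15 -0.59]
[ 0.5439 -0.1234  0.0761] tool 53.97 az 55.59 r 0.0769 F_tool [-6.9 -2.8  6.9] M [ 0.69 -1.21 -0.66]
```

```bash
python3 drive.py '0 -.001 -.0004 -.002 0;0 0 0 -.002 0;0 0 0 0 0'>/dev/null;python3 f.py; python3 drive.py '0 0 0 -.003 0;0 0 0 -.004 0;0 0 0 0 0'>/dev/null;python3 f.py; python3 drive.py '0 0 0 -.01 0;0 0 0 -.025 0;0 0 0 -.025 0;0 0 0 0 0'>/dev/null;python3 f.py
```

```text
[ 0.5433 -0.1239  0.0801] tool 53.88 az 55.77 r 0.076 F_tool [-6.2 -2.  12.4] M [ 0.45 -0.93 -0.76]
[ 0.5425 -0.1249  0.087 ] tool 53.84 az 55.84 r 0.0748 F_tool [-11.8  -2.3  16.3] M [ 0.22 -2.2  -0.9 ]
[ 0.5467 -0.1243  0.1517] tool 53.85 az 53.52 r 0.0778 F_tool [-0.5  0.5  1.9] M [-0.05  0.1  -0.06]
```

```bash
python3 drive.py '0 0 0 0 -.11;0 0 0 0 -.11;0 0 0 0 -.11;0 0 0 0 -.11;0 0 0 0 -.11;0 0 0 0 -.11;0 0 0 0 0';python3 drive.py '0 .035 -.012 0 0;0 .035 -.012 0 0;0 .035 -.012 0 0;0 .035 -.012 0 0;0 .035 -.012 0 0;0 .035 -.012 0 0;0 .034 -.01 0 0;0 0 0 0 0'
python3 - <<'E'
from h import *
a=r.capture('top')[:,:,::-1];b=r.capture('scene')[:,:,::-1];cv2.imwrite('pics/t5.png',a);cv2.imwrite('pics/s5.png',b)
cv2.imwrite('pics/c7.png',np.hstack([cv2.resize(a[195:265,310:390],(400,350),interpolation=2),cv2.resize(b[205:275,290:370],(400,350),interpolation=2)]))
E
```

```text
time: 12.4
ee_pos: [0.5449, -0.1235, 0.1476]
ee_rot: [-2.182, -2.259, -0.001]
wrist_force: [-0.6, 0.3, -3.6]
opening: 0.177
finger_force: 79.5
time: 13.07
ee_pos: [0.4541, 0.1244, 0.1475]
ee_rot: [-2.184, -2.255, -0.001]
wrist_force: [0.1, 0.7, -3.9]
opening: 0.178
finger_force: 79.4
```

View pics/c7.png

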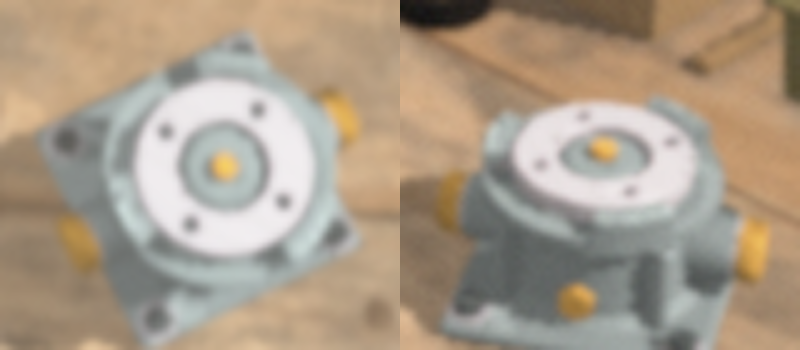

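All three lugs are hidden under the claws and the ring stayed put: the holes turned about 50° between the before and after top views. Now I'll lay the spanner back where it came from.

```bash
python3 drive.py '0 -.004 .0185 .03 0;0 0 0 .03 0;0 0 0 .03 0;0 0 0 .025 0;0 0 0 .012 0;0 0 0 0 0;0 0 0 0 0'>/dev/null;python3 f.py;python3 drive.py '0 0 0 .004 0;0 0 0 .003 0;0 0 0 0 0'>/dev/null;python3 f.py; python3 drive.py '0 0 0 .002 0;0 0 0 0 0;0 0 0 0 0'>/dev/null;python3 f.py
```

```text
[0.4755 0.1138 0.0212] tool 91.44 az 94.76 r 0.3016 F_tool [-0.8  0.4  3.1] M [-0.01  0.07  0.04]
[0.4759 0.1149 0.0145] tool 91.56 az 94.65 r 0.3027 F_tool [ 0.7  0.9 -2.1] M [-0.19 -0.11 -0.05]
[0.4752 0.1151 0.0123] tool 91.55 az 94.79 r 0.3029 F_tool [ 4.9 -1.6 -7.4] M [0.79 0.19 0.29]
```

```bash
python3 drive.py '0 0 0 .001 0;0 0 0 .001 0;0 0 0 0 0;0 0 0 0 0' 20;python3 f.py;python3 drive.py '0 0 0 .001 0;0 0 0 .001 0;0 0 0 0 0';python3 f.py
```

```text
time: 14.58
ee_pos: [0.4755, 0.1151, 0.0103]
ee_rot: [2.191, 2.252, 0.002]
wrist_force: [-0.6, 3.4, 6.1]
opening: 0.175
finger_force: 81.2
[0.4755 0.1151 0.0103] tool 91.58 az 94.73 r 0.3029 F_tool [ 3.4 -0.5 -6.1] M [0.22 0.16 0.07]
time: 14.83
ee_pos: [0.4756, 0.115, 0.0083]
ee_rot: [2.191, 2.251, 0.002]
wrist_force: [0.2, 3.2, 8.5]
opening: 0.179
finger_force: 81.4
[0.4756 0.115  0.0083] tool 91.57 az 94.71 r 0.3029 F_tool [ 3.2  0.3 -8.5] M [ 0.07 -0.07  0.03]
```

```bash
python3 drive.py '.22 0 0 0 0;.26 0 0 0 0;.32 0 0 0 0;.4 0 0 0 0;.5 0 0 0 0;.5 0 0 0 0;.5 0 0 0 0';python3 f.py;
```

```text
time: 15.42
ee_pos: [0.4751, 0.1144, 0.0078]
ee_rot: [2.191, 2.251, -0.0]
wrist_force: [0.1, 0.3, 0.1]
opening: 0.503
finger_force: 0.0
[0.4751 0.1144 0.0078] tool 91.54 az 94.81 r 0.3023 F_tool [ 0.3  0.1 -0.1] M [-0.02 -0.02  0.02]
```

```bash
python3 drive.py '.5 0 0 -.01 0;.5 0 0 -.02 0;.5 0 0 -.035 0;.5 0 0 -.035 0;.5 0 0 -.035 0;.5 0 0 -.035 0;.5 0 0 -.035 0;.5 0 0 0 0';python3 f.py
python3 - <<'E'
from h import *
a=r.capture('scene')[:,:,::-1];t=r.capture('top')[:,:,::-1]
cv2.imwrite('pics/t6.png',t)
cv2.imwrite('pics/fin.png',np.hstack([cv2.resize(a[170:310,150:390],(480,280),interpolation=2),cv2.resize(t[190:260,310:390],(320,280),interpolation=2)]))
c=cam('top')
def holes(f,C):
    g=cv2.cvtColor(cv2.resize(cv2.imread(f)[195:265,310:400],None,fx=8,fy=8,interpolation=cv2.INTER_CUBIC),cv2.COLOR_BGR2GRAY);o=[]
    for u,v in C:
        x,y=int((u-310)*8),int((v-195)*8);p=g[y-20:y+20,x-20:x+20].astype(float);w=np.clip(np.median(p)-p,0,None);yy,xx=np.mgrid[-20:20,-20:20]
        o.append(ray(c,(310+(x+(w*xx).sum()/w.sum())/8-.44,195+(y+(w*yy).sum()/w.sum())/8-.44),.076)[:2])
    return np.array(o)
A=holes('pics/top0.png',[(350.6,215.6),(359.2,241.2),(342,232.2),(367.6,224.4)])
for f in('pics/t5.png','pics/t6.png'):
    B=holes(f,[(361.6,216.8),(348,239.6),(343.2,221.2),(366.8,235.4)])
    an=lambda P,i:np.arctan2(*(P[i]-P[i+1])[::-1])
    print(f,B.mean(0),[an(A,0)-an(B,0),an(A,2)-an(B,2)])
E
```

```text
time: 16.08
ee_pos: [0.4774, 0.1147, 0.2194]
ee_rot: [2.19, 2.248, 0.012]
wrist_force: [1.3, -0.4, 0.8]
opening: 0.498
finger_force: 0.0
[0.4774 0.1147 0.2194] tool 91.5 az 94.37 r 0.3024 F_tool [-0.4  1.3 -0.8] M [ 0.01 -0.    0.04]
pics/t5.png [ 0.50042232 -0.18690845] [np.float64(0.8500070670740909), np.float64(0.8505242075036279)]
pics/t6.png [ 0.50041544 -0.18691881] [np.float64(0.8498769278805025), np.float64(0.8497158356818653)]
```

View pics/fin.png

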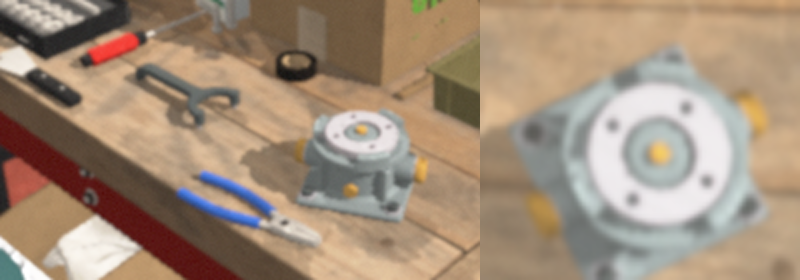

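```bash
python3 -c "
from cell import r
print(r.close_job())"
```

```text
the job is handed in; nothing more can be done
None
```

The ring is turned clockwise by 0.85 rad, measured from the camera views, against a stop that held firm at 34 N; the spanner is back on the bench clear of the housing, and the job was handed in at about 16 s.

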